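# Draw a roller from the pedal-lid dispenser

### The job

Fetch the roller from the blue dispenser: press its red pedal right down so that the yellow lid opens and the roller runs out to the front stop, then ease the pedal back up gently so that the lid closes without slamming. With the lid shut, take the roller off the front tongue and lay it on its side in the empty bay of the red tray, setting it down rather than dropping it. Do not knock over or shove the green cup or the blue cap.

Things in the scene. Friction and masses are not known exactly. Their poses are not given: they have to be found in the camera images.
- dispenser: Fixed roller dispenser, blue cheeks 141 mm high, on a dark base plate 10 mm thick (x -130 to +140, y -190 to +60 mm). Origin on the bench under the chute; -x points down the chute to the outlet, towards the robot; z up. The chute floor falls 14 degrees towards -x; in front of the lid (x below -50 mm) it goes on as a bare tongue 36 mm wide, open at both sides, up to a yellow stop tab.
- front_stop (a point): Where the centre of a roller comes to rest at the stop: dispenser x = -113, y = 0, z = 67 mm, its axis along y. The tab (36 mm wide, top 72 mm over the bench) stands 17 mm further to -x. The roller's ends overhang the tongue by 7 mm a side: take it end to end from above, the fingers closing along the dispenser's y.
- lid (a joint): Yellow hood lid with a clear window and a front skirt, 92 mm wide, hinged on y at dispenser x = +122, z = 142 mm. 0 = shut, 0.80 rad = wide open, its front edge then about 260 mm over the bench. Linked to the pedal: lid = 2.29 x pedal, and falls as that is let up. Shut, its skirt (x = -46 mm) holds the roller back; the roller gets out from about 0.3 rad.
- lid_front (a point): Middle of the top front edge of the lid; x = -46, y = 0, z = 146 mm of the dispenser when shut.
- pedal (a joint): Pedal lever hinged on y at dispenser x = +30, y = -150, z = 64 mm. 0 = up, at rest; 0.35 rad = fully down on its stop. Spring and lid push it up: about 6 N on the pad starts it, 8 to 11 N holds it down. It follows a slowly rising finger; let go suddenly it flies up and the lid slams (closing faster than 2.5 rad/s, some 120 mm/s at the pad).
- pedal_pad (a point): Centre of the top face of the red ribbed pedal pad, 60 mm along x by 56 mm along y; at rest at dispenser x = -82, y = -150, z = 72 mm, pressed down it sinks about 38 mm.
- roller: Solid metal roller with a dark band, 34 mm diameter, 50 mm long, about 0.33 kg. Origin at its centre, y axis along the roller's axis; it rolls, so its x and z axes turn. Starts inside the dispenser under the lid, resting against the skirt.
- tray: Fixed red tray, 160 mm (x) by 230 mm (y) by 40 mm high, walls and floor 4 mm; origin at the centre of its underside. A wall across the middle (y = 0) makes two bays: the +y bay already holds two rollers, the -y bay is empty.
- empty_bay (a point): Centre of the floor of the empty bay, 4 mm above the bench. The bay is 152 mm along the tray's x by 109 mm along its y inside. A roller lying in it has its centre 21 mm above the bench.
- green_cup: Green plastic cup, 72 mm across, 85 mm high, standing; origin at the centre of its underside.
- blue_cap: Blue ribbed plastic thread cap, 66 mm across, 46 mm high, open side up; origin at the centre of its underside.

How it is judged:
On the way, in this order (a step that is already met when the one before it is completed fails the run):
1. the pedal is pressed by the robot until the lid stands wide open (value of joint lid above 0.65 rad and contact force between any of the fingers, the arm and pedal above 1 N), for 0.2 s.
2. the roller lies at the front stop and the lid is shut again, pedal up (x of roller in the frame of dispenser between -0.13 and -0.085 m and z of roller in the frame of dispenser above 0.055 m and value of joint lid below 0.04 rad), for 0.2 s.
At the end, for the whole second after the job is handed in: The roller lies on its side (axis within 10 degrees of level) on the floor of the tray's empty bay, wholly inside its walls, centre less than 26 mm above the bench, at rest and released; the lid is shut and the pedal up (lid below 0.04 rad) (x of roller in the frame of empty_bay between -0.076 and 0.076 m and y of roller in the frame of empty_bay between -0.054 and 0.054 m and height (world z) of roller below 0.026 m and angle between roller's own y axis and vertical between 1.4 and 1.74 rad and linear speed of roller below 0.03 m/s and value of joint lid below 0.04 rad and contact force between the fingers and roller below 0.1 N); the robot touches nothing.
It fails at once if the lid slams: it closes faster than 2.5 rad/s (velocity of joint lid below -2.5 rad/s).
It fails at once if the roller is dropped into the tray: let go over the tray with its centre more than 50 mm above the bench (contact force between the fingers and roller below 0.1 N and horizontal distance between roller and tray below 0.12 m and height (world z) of roller above 0.05 m).
It fails at once if the green cup or the blue cap is shoved more than 30 mm or knocked over (distance of any of green_cup, blue_cap from where it was at the start of the episode above 0.03 m or angle between any of green_cup, blue_cap's own z axis and vertical above 0.5 rad).
It also fails if it takes over 64 s, if anything falls off the work surface, if the arm or the gripper's body presses on something with over 40 N, if the wrist force passes 120 N, or if a joint passes its speed limit or range.

### The arm

A 7-joint arm with a two-finger parallel gripper is mounted at the origin on the work surface. World frame = base frame: x ahead of the robot, y to its left, z up, the work surface at z = 0. Lengths are in m, angles in rad, forces in N, time in s.
With the tool pointing down it reaches from about 0.4 to 0.925 m from the base axis. Payload 5.6 kg.
Tool frame: the origin (TCP) lies at the very end of the fingers, on their centre line; the grasp point (between the pads) lies 19 mm behind it; z points along the fingers, y is the line along which they close (so a half turn about z gives the same grasp; the last joint's range is limited). The gripper opens to 85 mm and grips with 20 to 120 N. Pads are 22 mm wide; open, the fingers measure 114 mm over their backs; the gripper's body (76 mm by 85 mm) begins 54 mm behind the grasp point. The pads swing forward as they close: fully open they stand 13 mm farther back than shut.
Start: joints at [-0.043, 0.468, -0.012, 1.603, 0.006, 1.071, -0.056], TCP at [0.65, -0, 0.2] pointing down, gripper open.
Joint ranges: [-2.53, 2.53], [-0.31, 2.02], [-1.57, 1.55], [0.28, 2.44], [-1.29, 4.43], [0.15, 1.84], [-2.92, 2.92]. Speed limits (rad/s): [2.57, 2.57, 3.14, 3.14, 3.14, 3.14, 3.14].

### API

Orientations are given as a unit quaternion [w, x, y, z].
In Python, from plant import * gives the robot as it stands.
- The arm moves only by the tool apply_moves, never from a script. Its argument "steps" is a list that holds one entry, the list of rows, each a list of 7 numbers: the turn, a rotation vector about the world's x, y, z in rad, then the shift along the world's x, y, z in m, then the opening, from 0 (shut) to 1 (fully open). A call has 1 to 10 rows; each row shifts and turns the commanded pose from where the row before left it; what a row does not reach is not made up. A row lasts 1/8 s, in which the tool goes at most 62.5 mm and 10.7 degrees, less where a joint would pass 70% of its speed; a pose out of reach is approached as far as the arm can. A call with a gripper value outside its range is refused whole. The fingers move at their own pace and stop on an object; the grip force is fixed at half the most. Time passes only in rows, so rows that do not move let the fingers close. It gives the time, the measured TCP pose, the force, the opening and the grip force at its end, in the units of the state.
- read_state(): the state, without advancing time (a new reading comes with each control period).
- capture(name): name is "scene" or "side" or "wrist"; returns a dict with "color" (400x640x3 uint8, blue, green, red), "fx", "fy", "cx", "cy" (pixels), "world_from_camera" (4x4, takes a point from camera to world coordinates). Camera axes: x right, y down, z forward; pixel columns grow to the right and rows downward; lengths in m; the calibration is good to about 2 mm. A picture is of the moment at which its call begins. There is no depth.
- hand_in(): hands the job in; it is judged then, once.
The state is a dict: "time_s": time; "q": joint angles; "qvel": joint speeds; "joint_torque": joint torques, N m; "tcp_pos": TCP position; "eef_rot": TCP orientation; "wrist_force": force on the tool from outside, world axes, zero at the start; "wrist_torque": the same for the moment, N m; "finger_gap": finger opening in m; "gripper_force": force on a finger pad.
Only numpy, scipy, OpenCV 4.12 (cv2) and the standard library are available. Lean on these libraries where they do the work, as an engineer would, in place of code of your own. Each camera call takes 0.05 s, during which the arm holds its last target. There are 200 camera calls.

## Working session

There is one attempt and no reset: what is moved stays moved. The work goes in short steps, Python scripts to look and compute and a tool call to move; the robot and the scene stay as the last step left them, time stands still between calls to the robot, and variables do not carry over. Pictures are saved under pics/ and viewed, at most 10 in all, crops included, and the job is handed in when it is done.

Besides the shell and the picture viewer there is one more tool, called by a JSON object that holds its "op" and its "data", one argument or row to a line. apply_moves: Moves the arm, as the interface text tells. Its arguments: {"type":"object","properties":{"steps":{"type":"array","items":{"type":"array","items":{"type":"array","items":{"type":"number"}}}}},"required":["steps"]}

```bash
mkdir -p pics; ls; python3 - <<'E'
from plant import *
import cv2,pickle
s=read_state();print(s)
d={}
for n in("scene","side"):
    c=capture(n);d[n]=c;cv2.imwrite(f"pics/{n}0.png",c["color"]);print(n,c["fx"],c["cx"],c["cy"],c["world_from_camera"])
pickle.dump(d,open("cap0.pkl","wb"))
E
```

```text
pics
{'time_s': 0.0, 'q': array([-0.04299983,  0.46837665, -0.01160653,  1.6036308 ,  0.00601804,
        1.07142189, -0.05631902]), 'qvel': array([ 5.39189791e-04,  6.11587409e-05,  1.36515899e-03, -1.43965690e-03,
       -5.49386682e-05,  6.27787587e-04, -8.76548123e-04]), 'joint_torque': array([-1.81076980e-04, -5.32374322e+01,  2.12178100e-02, -2.51299274e+01,
        1.13576866e-02,  7.69772858e-03, -1.10212341e-06]), 'tcp_pos': array([ 6.49376640e-01, -7.62432695e-05,  1.99535767e-01]), 'eef_rot': array([-5.85957910e-04,  7.07131652e-01,  7.07081335e-01, -6.84733571e-04]), 'wrist_force': array([ 0.73763877, -0.42647185,  0.91295049]), 'wrist_torque': array([ 0.00408608, -0.00033727, -0.00303245]), 'gripper_force': 0.0, 'finger_gap': 0.08528770784915432}
scene 367.11241266149887 319.3240402648187 198.03816782753614 [[ 0.81504564  0.38054201 -0.43690776  0.99086147]
 [ 0.57939415 -0.53304841  0.61657264 -0.59453816]
 [ 0.0017388  -0.75567664 -0.65494259  0.8271428 ]
 [ 0.          0.          0.          1.        ]]
side 466.59823086201015 321.472855029188 201.17821778782394 [[ 0.98310756 -0.07836711  0.16540292  0.31235312]
 [-0.18151805 -0.53333137  0.82620146 -1.03226432]
 [ 0.02346754 -0.84226851 -0.53854714  0.79484579]
 [ 0.          0.          0.          1.        ]]
```

View pics/scene0.png

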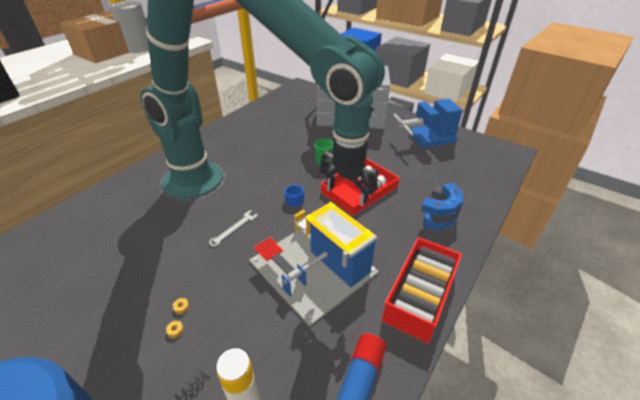

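View pics/side0.png

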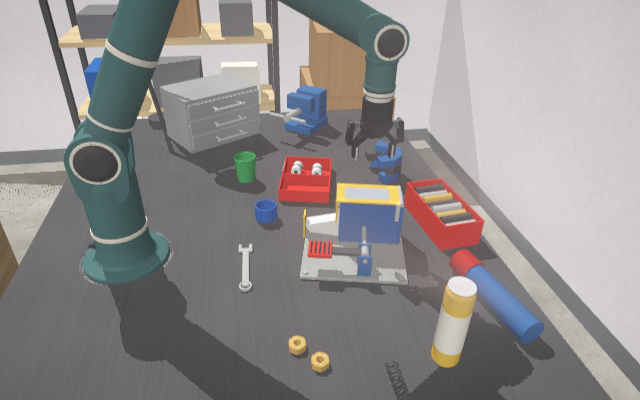

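The scene view shows the dispenser around (315,255), with the tray behind it at (360,185), the cup at (323,152) and the cap at (294,196). The side view shows the dispenser at (355,235), the tray at (306,180), the cup at (245,167) and the cap at (265,212). I'll enlarge both.

```bash
python3 - <<'E'
import cv2
a=cv2.imread("pics/scene0.png")[130:330,240:410];cv2.imwrite("pics/sc1.png",cv2.resize(a,None,fx=3,fy=3,interpolation=cv2.INTER_CUBIC))
a=cv2.imread("pics/side0.png")[145:290,225:415];cv2.imwrite("pics/sd1.png",cv2.resize(a,None,fx=4,fy=4,interpolation=cv2.INTER_CUBIC))
E
```

```text
(no output)
```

View pics/sc1.png

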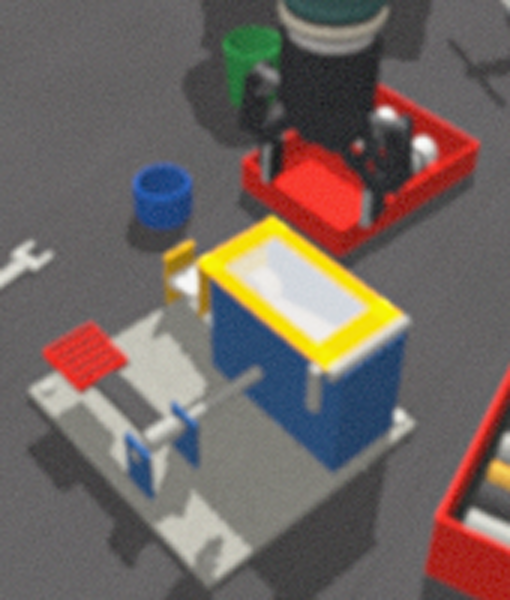

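View pics/sd1.png

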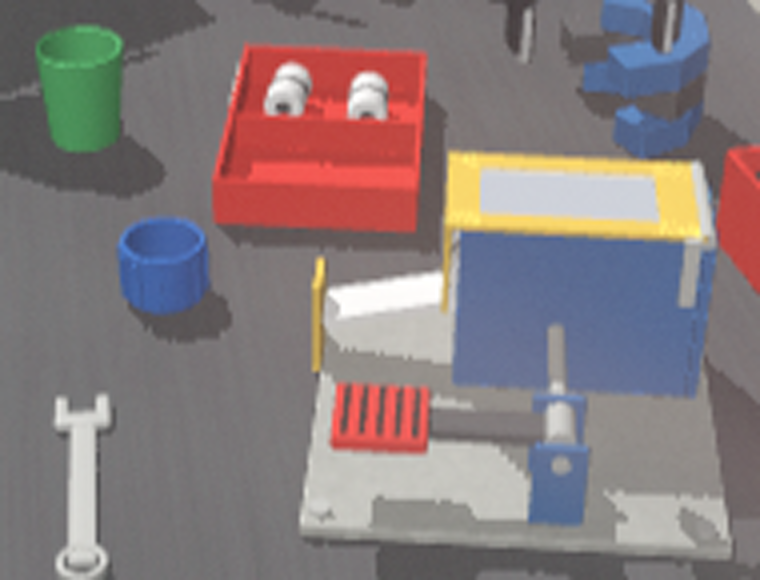

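The crops show pad centre at scene (86,355) and side (381,418), the lid's front corners, the base corners and the tray rims clearly. I'll fit the poses to these.

```bash
cat > geo.py <<'E'
import numpy as np,pickle
from scipy.optimize import least_squares
C=pickle.load(open("cap0.pkl","rb"))
def proj(c,P):
    T=np.linalg.inv(c["world_from_camera"]);p=T[:3,:3]@np.array(P).T+T[:3,3:]
    return np.array([c["fx"]*p[0]/p[2]+c["cx"],c["fy"]*p[1]/p[2]+c["cy"]]).T
def w(pose,L):
    L=np.atleast_2d(L)/1000.;c,s=np.cos(pose[2]),np.sin(pose[2])
    return np.c_[pose[0]+c*L[:,0]-s*L[:,1],pose[1]+s*L[:,0]+c*L[:,1],L[:,2]]
def px(n,u): return np.array(u)/(3. if n=="scene" else 4.)+((240,130) if n=="scene" else (225,145))
def fit(obs,x0,free=3):
    x0=np.array(x0,float)
    def f(x):
        p=np.r_[x,x0[free:]]
        return np.concatenate([(proj(C[n],w(p,P))-px(n,u)).ravel() for n,P,u in obs])
    r=least_squares(f,x0[:free],loss="soft_l1");return r.x,r.fun.reshape(-1,2).round(1)
E
python3 - <<'E'
from geo import *
S,D="scene","side"
o=[(S,(-130,-190,10),(30,388)),(D,(-130,-190,10),(303,530)),(S,(140,-190,10),(210,575)),(D,(140,-190,10),(728,545)),(S,(140,60,10),(412,422)),
(S,(-46,-46,146),(203,262)),(S,(-46,46,146),(272,218)),(D,(-46,-46,146),(446,230)),(D,(-46,46,146),(450,153)),
(S,(-82,-150,72),(86,355)),(D,(-82,-150,72),(381,417)),(S,(-130,-18,72),(165,257)),(S,(-130,18,72),(193,242))]
print(*fit(o,(.75,-.2,0)))
o=[(D,(-80,115,40),(245,44)),(D,(80,115,40),(427,52)),(D,(-80,-115,40),(215,180)),(D,(80,-115,40),(418,180)),(S,(-80,-115,40),(243,163)),(S,(80,-115,40),(342,235)),(S,(80,115,40),(478,145))]
print(*fit(o,(.6,.1,0)))
print(*fit([(D,(0,0,85),(79,48)),(S,(0,0,85),(252,38))],(.4,.2,0),2))
print(*fit([(D,(0,0,46),(164,243)),(S,(0,0,46),(163,182))],(.5,.0,0),2))
E
```

```text
[ 0.60687594 -0.00504363 -0.23006915] [[-1.4  0.3]
 [-1.  -1.6]
 [-0.   3.2]
 [ 1.4  0. ]
 [ 1.5 -0.4]
 [-2.4  0. ]
 [-0.1 -0.4]
 [ 0.3 -2. ]
 [-0.  -0.6]
 [-0.7 -0.7]
 [ 0.1 -2. ]
 [ 0.   0.6]
 [ 0.   0.1]]
[ 0.52823971  0.30375343 -0.22034523] [[ 0.2  0.1]
 [ 0.  -0.1]
 [ 0.2 -0.1]
 [ 0.9  1.9]
 [-0.8 -0.5]
 [-0.1 -1.1]
 [ 0.3 -0.7]]
[0.32957699 0.36677039] [[-0.1 -1.1]
 [-0.2  0.8]]
[0.3788361  0.12126708] [[ 0.3 -1.1]
 [-0.7  0.1]]
```

{"op": "apply_moves", "data": {
  "steps": [
    [[0,0,0.134,-0.0157,-0.013,0,0],[0,0,0.134,-0.0157,-0.013,0,0],[0,0,0.134,-0.0157,-0.013,0,0],[0,0,0.134,-0.0157,-0.013,0,0],[0,0,0.134,-0.0157,-0.013,0,0],[0,0,0.134,-0.0157,-0.013,0,0],[0,0,0.134,-0.0157,-0.013,0,0],[0,0,0.134,-0.0157,-0.013,0,0],[0,0,0.134,-0.0157,-0.013,0,0],[0,0,0.134,-0.0157,-0.013,0,0]]
  ]
}}

```text
time_s: 1.35
tcp_pos: [0.4921, -0.1304, 0.2002]
eef_rot: [-0.0, 0.113, 0.994, 0.0]
wrist_force: [-0.3, -0.1, 0.5]
finger_gap: 0.0
gripper_force: 0.0
```

```bash
python3 - <<'E'
from plant import *
import cv2,pickle
from geo import *
s=read_state();print(s["tcp_pos"],s["eef_rot"],s["q"],s["wrist_force"],s["finger_gap"])
c=capture("wrist");pickle.dump(c,open("w1.pkl","wb"));cv2.imwrite("pics/w1.png",c["color"])
p=(.6069,-.0050,-.2301)
for n,L in dict(pad=(-82,-150,72),padc=(-112,-178,72),padd=(-52,-122,72),stop=(-113,0,67),tabL=(-130,-18,72),tabR=(-130,18,72),corner=(-130,-190,10),c2=(-130,60,10),lidf=(-46,-46,146)).items():
    P=w(p,L);print(n,P.round(4),proj(c,P).round(1))
print(w((.5282,.3038,-.2203),(0,-57.5,4)))
E
```

```text
[ 0.49213933 -0.13044739  0.20015033] [-3.56781990e-04  1.13015970e-01  9.93593106e-01  4.73568248e-05] [ 0.38800734  0.24603629 -0.22541743  1.93123526  0.06588576  0.97203678
  1.47623061] [-0.33395162 -0.13238095  0.49741117] 2.6955411159936263e-05
pad [[ 0.4928 -0.1323  0.072 ]] [[318.2 180.2]]
padc [[ 0.4573 -0.1528  0.072 ]] [[286.2 147. ]]
padd [[ 0.5284 -0.1119  0.072 ]] [[348.2 211.5]]
stop [[0.4969 0.0208 0.067 ]] [[487.3 145.5]]
tabL [[0.4762 0.0071 0.072 ]] [[472.1 126.7]]
tabR [[0.4844 0.0422 0.072 ]] [[514.1 126.8]]
corner [[ 0.437  -0.1603  0.01  ]] [[279.5 119.1]]
c2 [[0.494  0.0831 0.01  ]] [[522.7 119.9]]
lidf [[ 0.5516 -0.0393  0.146 ]] [[459.8 254.8]]
[[0.51563496 0.24768966 0.004     ]]
```

View pics/w1.png

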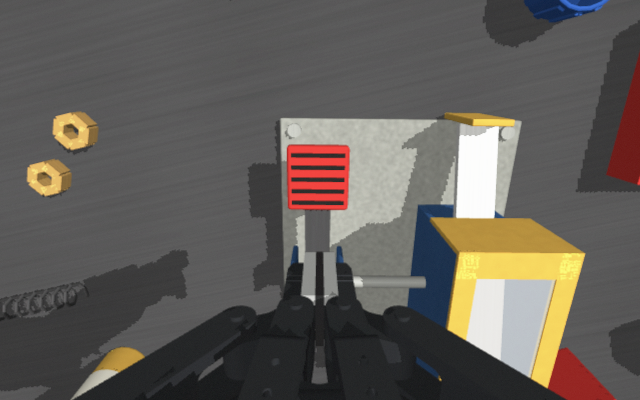

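The wrist view puts the red pad at (288–349, 145–210), against a predicted 286–348, 147–211. The tab also matches, so the pose fit is good to about 2 mm. I'll go down and press.

{"op": "apply_moves", "data": {
  "steps": [
    [[0,0,0,0.001,-0.002,-0.02,0],[0,0,0,0,0,-0.02,0],[0,0,0,0,0,-0.02,0],[0,0,0,0,0,-0.02,0],[0,0,0,0,0,-0.02,0],[0,0,0,0,0,-0.02,0],[0,0,0,0,0,-0.008,0],[0,0,0,0,0,-0.006,0],[0,0,0,0,0,-0.006,0],[0,0,0,0,0,-0.006,0]]
  ]
}}

```text
time_s: 2.65
tcp_pos: [0.4944, -0.1321, 0.0546]
eef_rot: [0.0, 0.115, 0.993, -0.0]
wrist_force: [0.7, 0.6, -0.3]
finger_gap: 0.0003
gripper_force: 0.0
```

No contact force 17 mm below the expected pad height, so I'll check.

```bash
python3 - <<'E'
from plant import *
import cv2,numpy as np
s=read_state();print(s["tcp_pos"],s["wrist_force"],s["joint_torque"])
a=capture("side")["color"][145:290,225:415];b=capture("wrist")["color"][80:320,200:520]
a=cv2.resize(a,(524,400),interpolation=cv2.INTER_CUBIC)
cv2.imwrite("pics/p1.png",cv2.resize(np.hstack([a,cv2.resize(b,(533,400))]),(800,303)))
E
```

```text
[ 0.49439962 -0.13212312  0.05458712] [ 0.70889564  0.58679143 -0.29943004] [ 5.85743913e-02 -4.48687971e+01 -2.06768520e+00 -1.74215430e+01
 -2.22308800e-02  1.06306009e-01  2.21116631e-02]
```

View pics/p1.png

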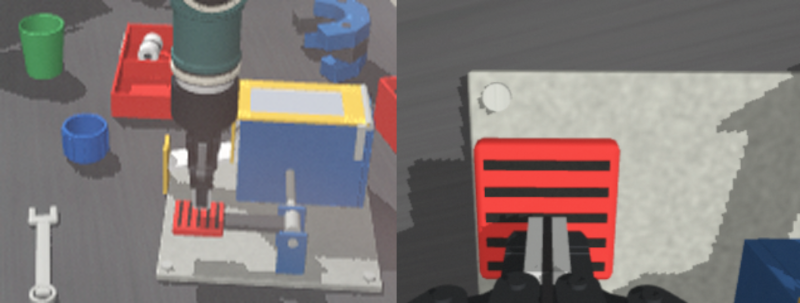

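```bash
python3 - <<'E'
from geo import *
from plant import *
import cv2
c=C["side"];t=read_state()["tcp_pos"]
p=(.6069,-.0050,-.2301)
f=lambda P:((proj(c,P)-(225,145))*2.087).round(0)
print("tip",f([t]),"padc",f(w(p,(-82,-150,72))),"pad corners",f(w(p,[(-112,-178,72),(-52,-178,72),(-112,-122,72),(-52,-122,72)])))
for z in(.06,.075,.09):print(z,f([[t[0],t[1],z]]))
a=capture("side")["color"][180:280,280:380];cv2.imwrite("pics/p2.png",cv2.resize(a,(600,600),interpolation=cv2.INTER_CUBIC))
print((proj(c,[t])-(280,180))*6,(proj(c,w(p,[(-112,-178,72),(-52,-178,72),(-112,-122,72),(-52,-122,72)]))-(280,180))*6)
E
```

```text
tip [[199. 225.]] padc [[199. 213.]] pad corners [[172. 227.]
 [223. 229.]
 [176. 198.]
 [225. 200.]]
0.06 [[199. 221.]]
0.075 [[200. 211.]]
0.09 [[200. 201.]]
[[242.84849016 436.34924633]] [[164.95283501 442.4435819 ]
 [312.19730772 449.58958771]
 [174.55731961 358.97197497]
 [315.95715228 365.71795429]]
```

View pics/p2.png

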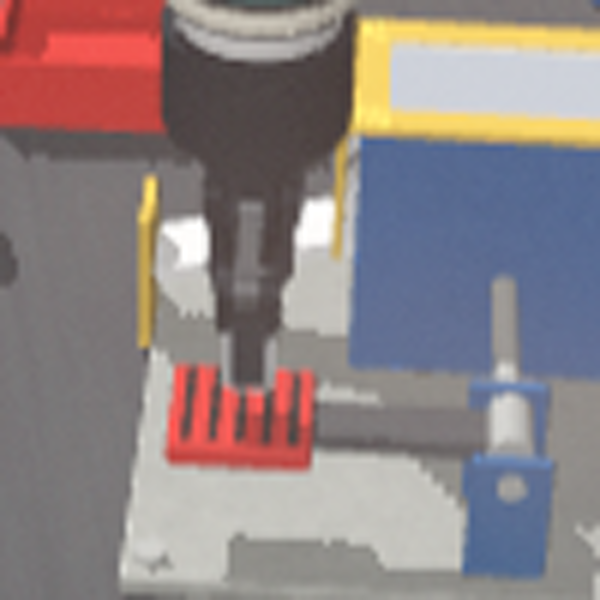

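```bash
python3 - <<'E'
from geo import *
for z in(.2,.213,.23):
  for x in(.605,.695):
    print(z,x,[((proj(C[n],[[x,0,z]])-o)*k).round(0) for n,o,k in(("scene",(240,130),3),("side",(225,145),4))])
E
```

```text
0.2 0.605 [array([[272., 216.]]), array([[518., 114.]])]
0.2 0.695 [array([[362., 258.]]), array([[650., 105.]])]
0.213 0.605 [array([[272., 205.]]), array([[519.,  97.]])]
0.213 0.695 [array([[363., 247.]]), array([[652.,  87.]])]
0.23 0.605 [array([[272., 189.]]), array([[521.,  73.]])]
0.23 0.695 [array([[365., 231.]]), array([[654.,  64.]])]
```

Both images put the real fingertips about 20 mm (shut) to 38 mm (open) above the reported TCP. I'll press further and let the force show where contact is.

{"op": "apply_moves", "data": {
  "steps": [
    [[0,0,0,0,0,-0.003,0],[0,0,0,0,0,-0.003,0],[0,0,0,0,0,-0.003,0],[0,0,0,0,0,0,0]]
  ]
}}

```text
time_s: 3.3
tcp_pos: [0.4938, -0.132, 0.0452]
eef_rot: [-0.0, 0.115, 0.993, 0.0]
wrist_force: [-0.3, -0.2, -0.3]
finger_gap: 0.0001
gripper_force: 0.0
```

{"op": "apply_moves", "data": {
  "steps": [
    [[0,0,0,0,0,-0.003,0],[0,0,0,0,0,-0.003,0],[0,0,0,0,0,-0.003,0],[0,0,0,0,0,0,0]]
  ]
}}

```text
time_s: 3.8
tcp_pos: [0.4939, -0.132, 0.0366]
eef_rot: [-0.0, 0.115, 0.993, -0.0]
wrist_force: [-1.0, -0.0, 3.0]
finger_gap: 0.0002
gripper_force: 1.4
```

{"op": "apply_moves", "data": {
  "steps": [
    [[0,0,0,0,0,-0.003,0],[0,0,0,0,0,-0.003,0],[0,0,0,0,0,-0.003,0],[0,0,0,0,0,0,0]]
  ]
}}

```text
time_s: 4.3
tcp_pos: [0.494, -0.132, 0.0279]
eef_rot: [-0.0, 0.115, 0.993, -0.0]
wrist_force: [-2.7, 0.6, 7.5]
finger_gap: -0.0002
gripper_force: 4.2
```

```bash
python3 - <<'E'
from plant import *
import cv2
s=read_state();print(s["tcp_pos"],s["wrist_force"])
a=capture("side")["color"][150:290,280:420];cv2.imwrite("pics/p3.png",cv2.resize(a,(560,560),interpolation=cv2.INTER_CUBIC))
E
```

```text
[ 0.49403757 -0.13203388  0.02787055] [-2.70722111  0.57524433  7.54689234]
```

View pics/p3.png

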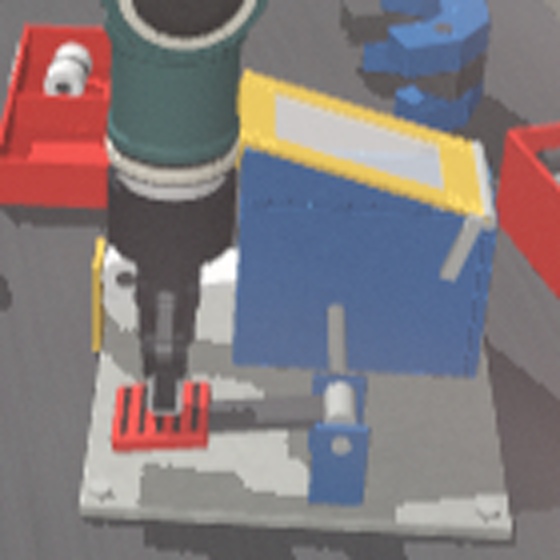

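The lid has lifted to about 0.25 rad and the roller end shows at the stop at (122,275). The press works, so I'll push to full depth.

{"op": "apply_moves", "data": {
  "steps": [
    [[0,0,0,0,0,-0.004,0],[0,0,0,0,0,-0.004,0],[0,0,0,0,0,-0.004,0],[0,0,0,0,0,-0.004,0],[0,0,0,0,0,-0.003,0],[0,0,0,0,0,0,0]]
  ]
}}

```text
time_s: 5.1
tcp_pos: [0.4965, -0.1326, 0.0097]
eef_rot: [0.002, 0.115, 0.993, -0.0]
wrist_force: [0.1, -0.7, 10.5]
finger_gap: -0.0001
gripper_force: 4.7
```

{"op": "apply_moves", "data": {
  "steps": [
    [[0,0,0,0,0,-0.003,0],[0,0,0,0,0,-0.003,0],[0,0,0,0,0,-0.003,0],[0,0,0,0,0,0,0],[0,0,0,0,0,0,0]]
  ]
}}

```text
time_s: 5.72
tcp_pos: [0.4981, -0.133, 0.004]
eef_rot: [0.004, 0.115, 0.993, -0.001]
wrist_force: [-5.8, 1.3, 37.6]
finger_gap: 0.0002
gripper_force: 18.5
```

Force jumped to 37 N, so the pedal is on its stop and held. Next I'll ease it up slowly.

{"op": "apply_moves", "data": {
  "steps": [
    [[0,0,0,0,0,0.004,0],[0,0,0,0,0,0.004,0],[0,0,0,0,0,0.004,0],[0,0,0,0,0,0.004,0],[0,0,0,0,0,0.004,0],[0,0,0,0,0,0.004,0],[0,0,0,0,0,0.004,0],[0,0,0,0,0,0.004,0],[0,0,0,0,0,0.004,0],[0,0,0,0,0,0.003,0]]
  ]
}}

```text
time_s: 6.98
tcp_pos: [0.4941, -0.132, 0.0392]
eef_rot: [0.0, 0.115, 0.993, -0.0]
wrist_force: [-2.1, 0.3, 6.9]
finger_gap: 0.0001
gripper_force: 3.5
```

{"op": "apply_moves", "data": {
  "steps": [
    [[0,0,0,0,0,0.003,0],[0,0,0,0,0,0.003,0],[0,0,0,0,0,0.005,0],[0,0,0,0,0,0.03,0.3],[0,0,0,0,0,0.05,0.6],[0,0,0,0,0,0.05,1],[0,0,0,0,0.02,0.02,1],[0,0,0,0,0.03,0,1],[0,0,0,0,0.03,0,1],[0,0,0,0,0.01,0,1]]
  ]
}}

```text
time_s: 8.22
tcp_pos: [0.4939, -0.0403, 0.1996]
eef_rot: [0.0, 0.114, 0.994, 0.0]
wrist_force: [0.2, 0.5, -0.4]
finger_gap: 0.085
gripper_force: 0.0
```

```bash
python3 - <<'E'
from plant import *
from geo import *
import cv2
s=read_state();print(s["time_s"],s["tcp_pos"],s["wrist_force"],s["finger_gap"])
a=capture("side")["color"][170:270,280:420];c=capture("wrist");b=c["color"]
pickle.dump(c,open("w2.pkl","wb"))
cv2.imwrite("pics/p4.png",np.hstack([cv2.resize(a,(336,240)),cv2.resize(b[80:320,260:580],(427,320))[:240]]) if 0 else np.vstack([cv2.resize(a,(420,300)),cv2.resize(b,(420,262))]))
p=(.6069,-.0050,-.2301)
print(proj(c,w(p,[(-113,-25,67),(-113,25,67),(-130,-18,72),(-130,18,72),(-46,-46,146),(-46,46,146)])).round(0)*420/640)
E
```

```text
8.225 [ 0.49389809 -0.04034904  0.19961963] [ 0.2106381   0.53831246 -0.43180138] 0.0850094446535534
[[235.59375 108.9375 ]
 [271.6875  108.9375 ]
 [241.5      97.125  ]
 [268.40625  97.125  ]
 [222.46875 181.78125]
 [303.1875  182.4375 ]]
```

View pics/p4.png

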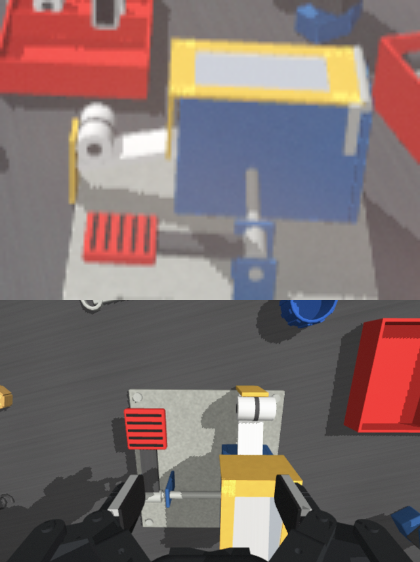

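The roller lies at the stop (roller ends at wrist (237–275, 408)) and the lid is shut. It sits about 2 mm to +y of nominal. The fingertips end about 30 mm above the reported TCP, so I grasp with the TCP at about 0.015.

{"op": "apply_moves", "data": {
  "steps": [
    [[0,0,0,0.001,0.02,0,1],[0,0,0,0.001,0.02,0,1],[0,0,0,0.001,0.02,0,1],[0,0,0,0.0005,0.003,-0.02,1],[0,0,0,0,0,-0.03,1],[0,0,0,0,0,-0.03,1],[0,0,0,0,0,-0.03,1],[0,0,0,0,0,-0.02,1],[0,0,0,0,0,-0.01,1],[0,0,0,0,0,0,1]]
  ]
}}

```text
time_s: 9.57
tcp_pos: [0.4973, 0.0201, 0.0591]
eef_rot: [-0.001, 0.116, 0.993, -0.0]
wrist_force: [-0.3, 0.0, 0.4]
finger_gap: 0.0857
gripper_force: 0.0
```

{"op": "apply_moves", "data": {
  "steps": [
    [[0,0,0,0,0,-0.01,1],[0,0,0,0,0,-0.01,1],[0,0,0,0,0,-0.01,1],[0,0,0,0,0,-0.008,1],[0,0,0,0,0,-0.004,1],[0,0,0,0,0,0,1]]
  ]
}}

```text
time_s: 10.32
tcp_pos: [0.4973, 0.021, 0.0172]
eef_rot: [-0.0, 0.115, 0.993, -0.0]
wrist_force: [-0.5, -1.3, -0.1]
finger_gap: 0.0856
gripper_force: 0.0
```

{"op": "apply_moves", "data": {
  "steps": [
    [[0,0,0,0,0.001,0,0.7],[0,0,0,0,0,0,0.6],[0,0,0,0,0,0,0.5],[0,0,0,0,0,0,0.3],[0,0,0,0,0,0,0.3],[0,0,0,0,0,0,0.3]]
  ]
}}

```text
time_s: 11.08
tcp_pos: [0.4978, 0.0221, 0.018]
eef_rot: [0.0, 0.115, 0.993, 0.0]
wrist_force: [-1.0, 0.3, 6.4]
finger_gap: 0.0493
gripper_force: 61.5
```

```bash
python3 - <<'E'
from plant import *
import cv2
print(read_state()["joint_torque"])
a=capture("side")["color"][170:260,280:380];b=capture("wrist")["color"]
cv2.imwrite("pics/p5.png",cv2.resize(a,(600,540),interpolation=cv2.INTER_CUBIC))
E
```

```text
[ 1.71738798e-01 -4.25371671e+01 -2.41964355e+00 -1.46788082e+01
  1.45942261e-01 -3.67466798e-01  2.85397167e-02]
```

{"op": "apply_moves", "data": {
  "steps": [
    [[0,0,0,0,0,0.006,0.3],[0,0,0,0,0,0.012,0.3],[0,0,0,0,0,0.02,0.3],[0,0,0,0,0,0.03,0.3],[0,0,0,0,0,0.03,0.3],[0,0,0,0,0,0.01,0.3],[0,0,0,0,0,0,0.3]]
  ]
}}

```text
time_s: 12.05
tcp_pos: [0.4974, 0.0218, 0.1258]
eef_rot: [0.0, 0.115, 0.993, -0.0]
wrist_force: [-0.2, -0.4, -3.1]
finger_gap: 0.0492
gripper_force: 63.1
```

{"op": "apply_moves", "data": {
  "steps": [
    [[0,0,-0.156,0.0018,0.022,0,0.3],[0,0,-0.156,0.0018,0.022,0,0.3],[0,0,-0.156,0.0018,0.022,0,0.3],[0,0,-0.156,0.0018,0.022,0,0.3],[0,0,-0.156,0.0018,0.022,0,0.3],[0,0,-0.156,0.0018,0.022,0,0.3],[0,0,-0.156,0.0018,0.022,0,0.3],[0,0,-0.156,0.0018,0.022,0,0.3],[0,0,-0.156,0.0018,0.022,0,0.3],[0,0,-0.156,0.0018,0.022,0,0.3]]
  ]
}}

```text
time_s: 13.3
tcp_pos: [0.5143, 0.242, 0.1235]
eef_rot: [-0.0, 0.782, 0.623, -0.002]
wrist_force: [-0.1, 0.8, -2.6]
finger_gap: 0.0493
gripper_force: 62.8
```

```bash
python3 - <<'E'
from plant import *
from geo import *
import cv2
s=read_state();print(s["time_s"],s["tcp_pos"],s["eef_rot"],s["wrist_force"],s["finger_gap"],s["gripper_force"])
a=capture("side")["color"][110:240,215:415];b=capture("wrist");t=(.5282,.3038,-.2203)
print(proj(b,w(t,[(-80,-115,40),(80,-115,40),(80,115,40),(-80,115,40),(-76,-111.5,4),(76,-111.5,4)])).round(0))
cv2.imwrite("pics/p6.png",np.vstack([cv2.resize(a,(462,300)),cv2.resize(b["color"],(462,289))]))
E
```

```text
13.3 [0.51432533 0.24200731 0.12349019] [-1.93665540e-04  7.82060694e-01  6.23199581e-01 -1.82103790e-03] [-0.0736762   0.79232454 -2.64958729] 0.049258853544983314 62.79226899147034
[[224. 258.]
 [417. 257.]
 [448. -76.]
 [190. -74.]
 [238. 236.]
 [403. 235.]]
```

View pics/p6.png

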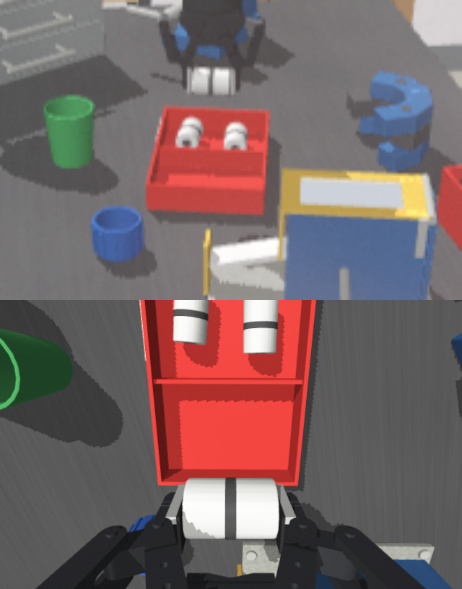

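The tray matches the fit (near rim corners at about (160,485) and (300,485)), and the roller is held level above it. The cup and cap are untouched. I'll lower it.

{"op": "apply_moves", "data": {
  "steps": [
    [[0,0,0,0.001,0.005,0,0.3],[0,0,0,0,0,-0.03,0.3],[0,0,0,0,0,-0.03,0.3],[0,0,0,0,0,-0.03,0.3],[0,0,0,0,0,-0.02,0.3],[0,0,0,0,0,-0.015,0.3],[0,0,0,0,0,-0.01,0.3],[0,0,0,0,0,-0.006,0.3],[0,0,0,0,0,0,0.3]]
  ]
}}

```text
time_s: 14.52
tcp_pos: [0.5166, 0.2469, -0.0155]
eef_rot: [0.0, 0.78, 0.625, -0.0]
wrist_force: [-0.6, -0.0, -2.1]
finger_gap: 0.049
gripper_force: 63.1
```

{"op": "apply_moves", "data": {
  "steps": [
    [[0,0,0,0,0,-0.003,0.3],[0,0,0,0,0,-0.003,0.3],[0,0,0,0,0,0,0.3]]
  ]
}}

```text
time_s: 14.9
tcp_pos: [0.5164, 0.247, -0.0216]
eef_rot: [0.0, 0.78, 0.625, -0.0]
wrist_force: [-0.2, -0.4, -2.4]
finger_gap: 0.0491
gripper_force: 63.1
```

{"op": "apply_moves", "data": {
  "steps": [
    [[0,0,0,0,0,-0.002,0.3],[0,0,0,0,0,-0.002,0.3],[0,0,0,0,0,-0.001,0.3],[0,0,0,0,0,0,0.3]]
  ]
}}

```text
time_s: 15.4
tcp_pos: [0.5164, 0.2469, -0.0266]
eef_rot: [-0.0, 0.78, 0.625, -0.0]
wrist_force: [0.4, -0.3, -2.5]
finger_gap: 0.0491
gripper_force: 63.1
```

{"op": "apply_moves", "data": {
  "steps": [
    [[0,0,0,0,0,-0.0015,0.3],[0,0,0,0,0,-0.0015,0.3],[0,0,0,0,0,0,0.3]]
  ]
}}

```text
time_s: 15.78
tcp_pos: [0.5167, 0.247, -0.0276]
eef_rot: [0.0, 0.78, 0.625, 0.0]
wrist_force: [-4.8, -2.2, 14.1]
finger_gap: 0.0494
gripper_force: 65.3
```

It touched the floor at −0.0276, as predicted. I'll release and rise.

{"op": "apply_moves", "data": {
  "steps": [
    [[0,0,0,0,0,0.001,0.6],[0,0,0,0,0,0,0.7],[0,0,0,0,0,0,0.9],[0,0,0,0,0,0,1],[0,0,0,0,0,0,1]]
  ]
}}

```text
time_s: 16.4
tcp_pos: [0.5164, 0.2469, -0.0287]
eef_rot: [-0.0, 0.78, 0.625, -0.0]
wrist_force: [0.3, 0.2, -0.5]
finger_gap: 0.0849
gripper_force: 0.0
```

{"op": "apply_moves", "data": {
  "steps": [
    [[0,0,0,0,0,0.01,1],[0,0,0,0,0,0.02,1],[0,0,0,0,0,0.03,1],[0,0,0,0,0,0.03,1],[0,0,0,0,0,0.04,1],[0,0,0,0,0,0.04,1],[0,0,0,0,0,0.03,1],[0,0,0,0,0,0,1]]
  ]
}}

```text
time_s: 17.4
tcp_pos: [0.5184, 0.2479, 0.1759]
eef_rot: [0.001, 0.78, 0.625, 0.004]
wrist_force: [-0.2, -0.7, 0.2]
finger_gap: 0.0852
gripper_force: 0.0
```

```bash
python3 - <<'E'
from plant import *
from geo import *
import cv2
s=read_state();print(s["time_s"],s["tcp_pos"],s["wrist_force"],s["finger_gap"])
t=(.5282,.3038,-.2203)
ps=[]
for k in range(2):
    c=capture("wrist");a=cv2.cvtColor(c["color"],cv2.COLOR_BGR2HSV)
    q=proj(c,w(t,[(-76,-111,4),(76,-111,4),(76,-2,4),(-76,-2,4)]))
    m=np.zeros(a.shape[:2],np.uint8);cv2.fillConvexPoly(m,q.astype(int),255)
    m&=((a[...,1]<60)&(a[...,2]>120)).astype(np.uint8)*255
    M=cv2.moments(m,True);u=(M["m10"]/max(M["m00"],1),M["m01"]/max(M["m00"],1));print("white px",M["m00"],u,cv2.boundingRect(m),"pred centre at tray (0,-57.5)",proj(c,w(t,(0,-57.5,21))),"bay",q.round(0).tolist())
E
```

```text
17.4 [0.51835628 0.24794342 0.17593984] [-0.21933399 -0.72841653  0.15235892] 0.08522665728365487
white px 1647.0 (316.69702489374623, 172.45840922890102) (290, 156, 54, 34) pred centre at tray (0,-57.5) [[315.11746468 173.05136928]] bay [[244.0, 218.0], [386.0, 218.0], [393.0, 113.0], [237.0, 113.0]]
white px 1643.0 (318.303712720633, 171.46013390139987) (291, 155, 55, 34) pred centre at tray (0,-57.5) [[316.51998307 172.34437603]] bay [[245.0, 218.0], [388.0, 217.0], [395.0, 112.0], [238.0, 112.0]]
```

The roller lies level at the bay centre and is still, and the gripper is clear. I'll hand in.

{"op": "apply_moves", "data": {
  "steps": [
    [[0,0,0,0,0,0,1],[0,0,0,0,0,0,1],[0,0,0,0,0,0,1],[0,0,0,0,0,0,1]]
  ]
}}

```text
time_s: 18.0
tcp_pos: [0.5164, 0.2469, 0.1711]
eef_rot: [-0.0, 0.78, 0.625, -0.0]
wrist_force: [0.6, 0.5, -1.7]
finger_gap: 0.0856
gripper_force: 0.0
```

```bash
python3 -c "
from plant import *
print(hand_in())"
```

```text
the job is handed in; nothing more can be done
None
```

I handed the job in at 18 s, but `hand_in()` returned no verdict: the roller lies on its side at the centre of the empty bay, the lid was eased shut, and the cup and cap looked undisturbed.

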